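# Square a stack of doubler plates in the stacking jig and clamp it

### The arm

A 6-joint arm with a two-finger parallel gripper is mounted at the origin on a cart in front of the work surface, level with it; the furniture and walls round the work are solid. World frame = base frame: x ahead of the robot, y to its left, z up, the work surface at z = 0. Lengths are in m, angles in rad, forces in N, time in s.
With the tool pointing down it reaches from about 0.2 to 0.875 m from the base axis. Payload 3.4 kg.
Tool frame: the origin (TCP) lies between the finger pads; the fingertips stand 25 mm ahead of it and the grasp point (between the pads) lies 6 mm ahead of it (r.nose_length is the z of the fingertips in the tool frame, in m); z points along the fingers, y is the line along which they close (so a half turn about z gives the same grasp; the last joint's range is limited). The gripper opens to 94 mm and grips with 3 to 60 N. Pads are 16 mm wide; open, the fingers measure 119 mm over their backs; the gripper's body (75 mm by 177 mm) begins 78 mm behind the grasp point.
Start: joints at [0.996, 0.276, 1.505, -0, 1.361, -0.121], TCP at [0.252, 0.517, 0.201] pointing down, gripper open.
Joint ranges: [-2.89, 2.89], [-0.75, 2.08], [0.22, 2.7], [-1.18, 4.32], [0.11, 2.71], [-2.7, 2.7]. Speed limits (rad/s): [2.57, 2.57, 3.14, 3.14, 3.14, 3.14].

### API

Orientations are given as a unit quaternion [w, x, y, z].
In Python, from plant import r, gripper_to, inverse_kinematics, vision, models, telemetry gives the robot as it stands. Calls block until the motion is done:
- r.move_to(position, orientation): joint-space move of the TCP to a pose.
- r.move_l(position, rot=None, vel=0.15, guard=None): straight line of the TCP; rot=None keeps the orientation; vel is the mean speed in m/s. With guard (N) it stops when the force on the tool has changed by that much, and returns True; else False.
- r.movej(angles): joint-space move.
- gripper_to(opening, f_grip=None): finger opening in m; f_grip is the grip in N (None keeps the last); returns when the fingers have stopped.
- r.hold(seconds).
- inverse_kinematics(position, orientation): joint angles nearest the present ones, or None.
- vision.snapshot(name): name is "side" or "top"; returns the picture (400x640x3 uint8, red, green, blue); there is no depth.
- vision.get_calibration(name): a dict with "fx", "fy", "cx", "cy" (pixels), "position" and "orientation" of the camera in the world. Camera axes: x right, y down, z forward; pixel columns grow to the right and rows downward; lengths in m; the calibration is good to about 2 mm. A picture is of the moment at which its call begins. get_calibration takes no time and is no camera call.
A pose or a line that the arm cannot do raises r.PlanningError and nothing moves.
- r.sign_off(): hands the job in; it is judged then, once.
Trained networks look in the newest picture that a camera, given by its name, has taken for a name from the list of things; names that differ only in an ending like _2 or _b are one class to them, and where a whole thing is asked for, a point or a joint stands for the part that bears it (a point fixed in the world has none). Each returns a list of dicts, best first, with "score" (0 to 1); they miss things now and then, are a little off and sometimes report something else, mostly with a low value. They report only what shows in the picture. A call takes as long as a camera call. They do not tell look-alikes from the thing itself.
- models.boxes_of(thing, camera): "at" ([x, y, z] in m, in world coordinates, good to about 4 mm: the middle of the surface that is visible of it).
- models.regions_of(thing, camera): "pixels" (400x640 bool, what is visible of it).
- models.mark_of(thing, camera): "at" ([x, y, z] in m, in world coordinates, good to about 4 mm: a listed point, or the origin of a listed thing).
Readings, each from a call of its own:
- telemetry.current_t(): time.
- telemetry.current_joints(): joint angles.
- telemetry.current_dq(): joint speeds.
- telemetry.current_joint_efforts(): joint torques, N m.
- telemetry.current_ee_pos(): TCP position.
- telemetry.current_tool_rot(): TCP orientation.
- telemetry.current_wrist_force(): force on the tool from outside, world axes, zero at the start.
- telemetry.current_torque(): the same for the moment, N m.
- telemetry.current_opening(): finger opening in m.
- telemetry.current_finger_force(): force on a finger pad.
Only numpy, scipy, OpenCV 4.12 (cv2) and the standard library are available. Lean on these libraries where they do the work, as an engineer would, in place of code of your own. Each camera call takes 0.05 s, during which the arm holds its last target. There are 200 camera calls.

### The job

Get the loose doubler plates ready for stack drilling: swing the jig's hold-down frame fully back, lay every plate that is on the table flat in the jig as one stack with the long edges along the side stop, and tap the stack until all the plates are flush with each other against both stops. Check that it is square while the frame is still open, then swing the frame down so its roller rests on the stack, and leave the oil bottle, tape and marker alone.

Things in the scene. Friction and masses are not known exactly. Their poses are not given: they have to be found in the camera images.
- jig: Stacking jig fixed to the table: blue base 200 x 140 mm, 12 mm thick, origin at its underside (z = 0); base covers local x -85..+115, y -85..+55 mm. A steel end stop (far side, inner face x = +75, y -58..+42) and side stop (left, inner face y = +28, x -25..+75) rise 40 mm above the base; front (-x) and right (-y) are open. A plate square against both has its centre at x = 30, y = 0.
- jig_corner (a point): Inner corner where the faces of the end stop and side stop meet, on the upper face of the jig's base (12 mm above the table). Axes as the jig's: the stack lies toward -x (90 mm) and -y (56 mm) from here.
- clamp (a joint): Yellow hold-down frame; hinge along the jig's y axis through its local x = 100, z = 62 mm. 0 rad: level, toward -x over the bed (the start; roller 15 mm above base). Grows as it swings up and back, to 1.95; stays open past 1.7, sinks slowly below 1.5 (damped). A rubber roller 70 mm from the hinge presses the stack: rests at 0.04 to 0.22 rad on 3 to 5 plates. Lifting takes 2 to 5 N.
- clamp_bar (a point): Middle of the black round grip bar at the frame's free end, 165 mm from the hinge axis: 14 mm thick, along the jig's y axis, 62 mm free between the frame's two side arms, 80 mm free between bar and roller bracket. Can be pinched from above, fingers closing across the bar; it turns in the grip as the frame swings.
- plate_1: Doubler plate, bare aluminium, 90 x 56 x 6 mm, 80 g, a row of tiny dark pilot-hole marks along both long edges. Origin at the centre of its underside, x along the 90 mm, z up. Absent in some starts (None).
- plate_2: Doubler plate, green primed, 90 x 56 x 6 mm, 80 g, a row of tiny dark pilot-hole marks along both long edges. Origin at the centre of its underside, x along the 90 mm, z up. Absent in some starts (None).
- plate_3: Doubler plate, bare aluminium, 90 x 56 x 6 mm, 80 g, a row of tiny dark pilot-hole marks along both long edges. Origin at the centre of its underside, x along the 90 mm, z up. Absent in some starts (None).
- plate_4: Doubler plate, bare aluminium, 90 x 56 x 6 mm, 80 g, a row of tiny dark pilot-hole marks along both long edges. Origin at the centre of its underside, x along the 90 mm, z up. Absent in some starts (None).
- plate_5: Doubler plate, green primed, 90 x 56 x 6 mm, 80 g, a row of tiny dark pilot-hole marks along both long edges. Origin at the centre of its underside, x along the 90 mm, z up. Absent in some starts (None).
- oil_bottle: Bystander: cream squeeze oiler bottle with a red spout, 43 x 42 x 136 mm, standing; origin at the centre of its underside.
- tape_1: Bystander: roll of beige tape lying flat, 96 mm across, 25 mm high; origin at the centre of its underside.
- marker_green: Bystander: green marker lying down, 122 mm long along its y axis, 12 mm thick; origin under its middle.
Mind the look-alikes: they are no part of the job. What is shaped like the plate_5 but purple or yellow is not meant.

How it is judged:
By the outcome, as a careful person would: the job done as asked, in the order asked, and still so for the second after the job is handed in, with the robot touching nothing.
Of plate_1, plate_2, plate_3, plate_4, plate_5 only 3 to 5 are there at a start; the rules pass over those that are not, and their reading is None.
At some moment in a run one of plate_1, plate_2, plate_3, plate_4, plate_5 may be knocked a few centimetres aside while the robot is not near it.
Once in a run the grip may slacken for a moment while it holds something.
It also fails if it takes over 210 s, if anything falls off the work surface, if the arm or the gripper's body presses on something with over 40 N, if the wrist force passes 120 N, or if a joint passes its speed limit or range.

## Working session

There is one attempt and no reset: what is moved stays moved. The work goes in short steps, each a Python script; the robot and the scene stay as the last script left them, time stands still between calls to the robot, and variables do not carry over. Pictures are saved under pics/ and viewed, at most 14 in all, crops included, and the job is handed in when it is done.

```bash
ls; mkdir -p pics
cat > h.py <<'E'
import numpy as np, cv2
from plant import r, gripper_to, inverse_kinematics, vision, models, telemetry
from scipy.spatial.transform import Rotation as R
def save(cam,name,crop=None,scale=1):
    im=vision.snapshot(cam); o=im
    if crop: o=im[crop[2]:crop[3],crop[0]:crop[1]]
    if scale!=1: o=cv2.resize(o,None,fx=scale,fy=scale,interpolation=cv2.INTER_CUBIC)
    cv2.imwrite('pics/'+name+'.png',o[:,:,::-1]); return im
def camR(c):
    q=c['orientation']; return R.from_quat([q[1],q[2],q[3],q[0]]).as_matrix()
def px2w(cam,uv,z):
    c=vision.get_calibration(cam); uv=np.atleast_2d(np.asarray(uv,float))
    d=np.c_[(uv[:,0]-c['cx'])/c['fx'],(uv[:,1]-c['cy'])/c['fy'],np.ones(len(uv))]@camR(c).T
    p=np.array(c['position']); return p+d*((z-p[2])/d[:,2])[:,None]
def w2px(cam,P):
    c=vision.get_calibration(cam); q=(np.atleast_2d(P)-np.array(c['position']))@camR(c)
    return np.c_[q[:,0]/q[:,2]*c['fx']+c['cx'],q[:,1]/q[:,2]*c['fy']+c['cy']]
def down(yaw):
    "tool z down, tool y (closing) line at world angle yaw"
    y=np.array([np.cos(yaw),np.sin(yaw),0]); z=np.array([0,0,-1.]); x=np.cross(y,z)
    q=R.from_matrix(np.c_[x,y,z]).as_quat(); return [q[3],q[0],q[1],q[2]]
E
python3 - <<'E'
from h import *
print(vision.get_calibration('top'),vision.get_calibration('side'))
print(telemetry.current_t(),telemetry.current_tool_rot(),r.nose_length)
for c in('top','side'):
    save(c,c+'0')
    for t in('jig_corner','clamp_bar','plate_1','plate_2','oil_bottle','tape_1','marker_green','jig'):
        print(c,t,[(np.round(d['at'],3).tolist(),round(d['score'],2)) for d in models.mark_of(t,c)])
E
```

```text
pics
{'fx': 487.409544530843, 'fy': 487.409544530843, 'cx': 316.1317897139902, 'cy': 200.45127224298955, 'position': array([ 0.41118533, -0.13811754,  1.15919408]), 'orientation': array([-0.06066303,  0.71379794, -0.69669628,  0.03777292])} {'fx': 458.6661043554178, 'fy': 458.6661043554178, 'cx': 321.54245422865864, 'cy': 198.25811426032638, 'position': array([0.59943326, 0.7328357 , 0.75052649]), 'orientation': array([-0.0134437 ,  0.02392971,  0.9004577 , -0.43407668])}
0.0 [-2.97614411e-04  2.24963752e-01  9.74366740e-01 -8.23482096e-04] 0.025
top jig_corner [([0.594, 0.162, 0.013], 0.96)]
top clamp_bar [([0.45, 0.13, 0.064], 0.95)]
top plate_1 [([0.521, -0.394, -0.001], 0.89), ([0.598, -0.128, 0.001], 0.84), ([0.319, -0.263, 0.005], 0.75), ([0.395, -0.143, -0.0], 0.58), ([0.454, -0.271, -0.0], 0.56)]
top plate_2 [([0.521, -0.394, -0.001], 0.89), ([0.598, -0.128, 0.001], 0.84), ([0.319, -0.263, 0.005], 0.75), ([0.395, -0.143, -0.0], 0.58), ([0.454, -0.271, -0.0], 0.56)]
top oil_bottle [([0.747, -0.136, 0.0], 0.83)]
top tape_1 [([0.754, 0.05, -0.003], 0.6)]
top marker_green [([0.717, -0.281, 0.002], 0.82)]
top jig [([0.524, 0.134, -0.0], 0.76), ([0.519, -0.394, -0.002], 0.45)]
side jig_corner [([0.595, 0.166, 0.011], 0.68)]
side clamp_bar [([0.454, 0.132, 0.058], 0.63)]
side plate_1 [([0.454, -0.273, -0.002], 0.73), ([0.6, -0.134, -0.002], 0.68), ([0.519, -0.39, -0.003], 0.64), ([0.397, -0.142, 0.003], 0.6), ([0.318, -0.26, -0.001], 0.59)]
side plate_2 [([0.454, -0.273, -0.002], 0.73), ([0.6, -0.134, -0.002], 0.68), ([0.519, -0.39, -0.003], 0.64), ([0.397, -0.142, 0.003], 0.6), ([0.318, -0.26, -0.001], 0.59)]
side oil_bottle [([0.747, -0.135, -0.001], 0.68)]
side tape_1 [([0.761, 0.052, -0.002], 0.46)]
side marker_green [([0.713, -0.283, -0.004], 0.68)]
side jig [([0.518, 0.137, -0.003], 0.87)]
```

View pics/top0.png

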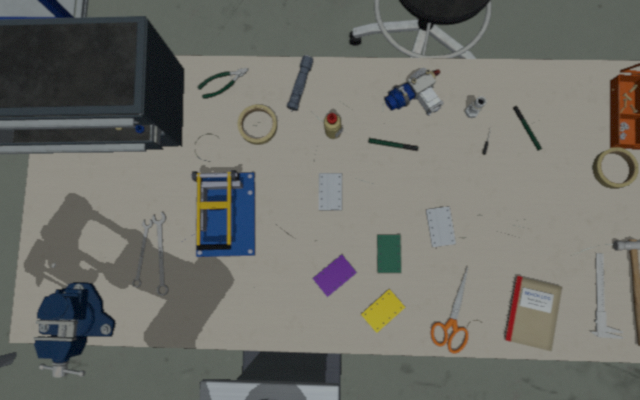

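View pics/side0.png

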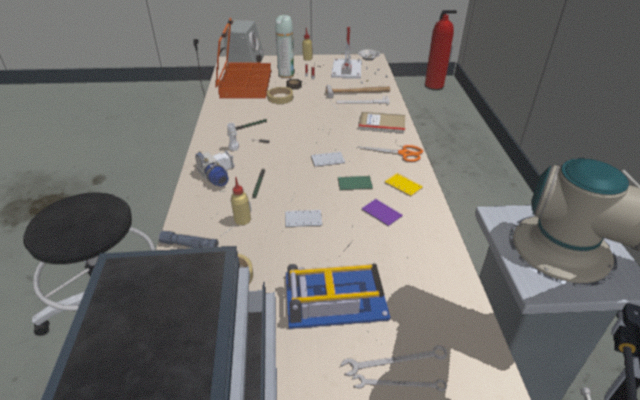

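Both views show bare plates at top-view pixels (330,191) and (440,227) and a green one at (389,253). The purple and yellow ones are decoys. The jig is at (225,213), with a dark cabinet at the upper left. Next I'll get precise poses.

```bash
cat >> h.py <<'E'
def plates(cam='top',z=0.006,snap=True):
    im=vision.snapshot(cam) if snap else None
    out=[]
    for d in models.regions_of('plate_1',cam):
        m=d['pixels'].astype(np.uint8)
        if m.sum()<60: continue
        c=max(cv2.findContours(m,cv2.RETR_EXTERNAL,cv2.CHAIN_APPROX_NONE)[0],key=cv2.contourArea)[:,0]
        ys,xs=np.nonzero(m); P=px2w(cam,np.c_[xs,ys],z)[:,:2]
        (cx,cy),(w,h),a=cv2.minAreaRect((P*1000).astype(np.float32))
        a=np.radians(a)+(0 if w>h else np.pi/2); a=(a+np.pi/2)%np.pi-np.pi/2
        col=np.median(im[m>0],0) if im is not None else None
        out.append(dict(c=P.mean(0),rc=np.array([cx,cy])/1000,wh=sorted((w,h)),yaw=a,col=col,score=d['score']))
    return out
E
python3 - <<'E'
from h import *
for p in plates(): print(p['c'].round(4),p['rc'].round(4),np.round(p['wh']),round(p['yaw'],3),p['col'],round(p['score'],2))
im=vision.snapshot('top'); hsv=cv2.cvtColor(im,cv2.COLOR_RGB2HSV)
m=cv2.inRange(hsv,(100,140,40),(125,255,255)); m[:,:180]=0;m[:,270:]=0;m[:150]=0;m[270:]=0
ys,xs=np.nonzero(m);P=px2w('top',np.c_[xs,ys],0.012)[:,:2]
print(cv2.minAreaRect((P*1000).astype(np.float32)),P.min(0),P.max(0))
# front/right edges
for rr in range(178,250,8):
    x=np.nonzero(m[rr])[0]; print(rr,x.min(),x.max(),px2w('top',[x.max()+.5,rr],.012)[0,:2].round(4),px2w('top',[x.min()-.5,rr],.012)[0,:2].round(4))
print(px2w('top',[[183,150],[183,60]],0.0),px2w('top',[[183,150],[150,20]],0.35))
big=cv2.resize(im[130:280,160:420],None,fx=3,fy=3,interpolation=cv2.INTER_CUBIC);cv2.imwrite('pics/z1.png',big[:,:,::-1])
E
```

```text
[ 0.3971 -0.1462] [ 0.3972 -0.1464] [56. 90.] -0.863 [ 92.  51. 126.] 0.93
[ 0.4501 -0.2736] [ 0.4498 -0.2739] [58. 89.] 0.024 [45. 83. 69.] 0.92
[ 0.5172 -0.3937] [ 0.5173 -0.3938] [57. 90.] 0.166 [139. 145. 149.] 0.85
[ 0.5962 -0.132 ] [ 0.5951 -0.1323] [55. 90.] 0.02 [138. 145. 148.] 0.83
[ 0.3195 -0.2596] [ 0.3192 -0.26  ] [57. 90.] -0.826 [168. 155.  45.] 0.72
((535.1339111328125, 116.92689514160156), (195.40988159179688, 132.64462280273438), 2.5502872467041016) [0.43556525 0.04635884] [0.63499137 0.17888014]
178 206 253 [0.6228 0.0532] [0.6204 0.1694]
186 243 253 [0.6033 0.0524] [0.6028 0.0789]
194 207 253 [0.5839 0.0515] [0.5815 0.1647]
202 232 253 [0.5646 0.0507] [0.5635 0.1034]
210 208 253 [0.5454 0.0498] [0.5429 0.1601]
218 207 253 [0.5263 0.049 ] [0.5237 0.1614]
226 207 253 [0.5073 0.0481] [0.5046 0.1603]
234 201 253 [0.4883 0.0473] [0.4852 0.1735]
242 201 253 [0.4694 0.0464] [0.4663 0.1724]
[[0.69135764 0.23247332 0.        ]
 [0.92413141 0.2475679  0.        ]] [[0.60676412 0.12057937 0.35      ]
 [0.84376812 0.19559976 0.35      ]]
```

View pics/z1.png

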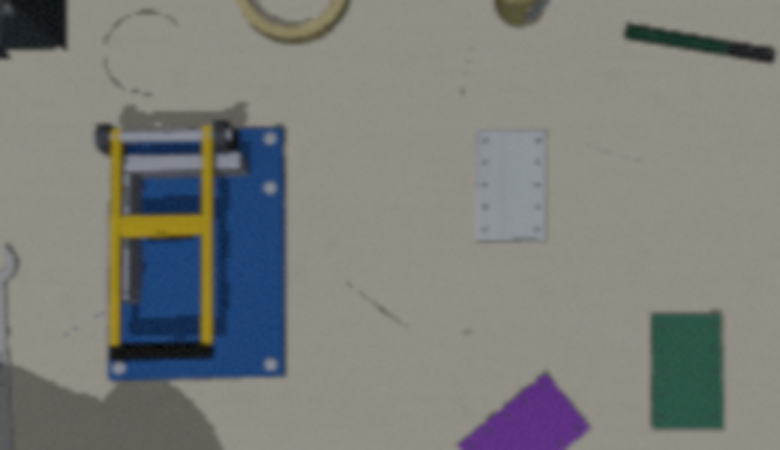

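```bash
cat >> h.py <<'E'
J0=np.array([0.520,0.1335]); JY=0.044
def jw(x,y,z=0):
    c,s=np.cos(JY),np.sin(JY); return np.array([J0[0]+c*x-s*y,J0[1]+s*x+c*y,z])
def wj(p):
    c,s=np.cos(JY),np.sin(JY); d=np.asarray(p)[:2]-J0; return np.array([c*d[0]+s*d[1],-s*d[0]+c*d[1]])
def go(p,yaw):
    "joint move, choosing the half-turn with the smaller wrist travel"
    c=[]
    for k in(-1,0,1):
        q=inverse_kinematics(list(p),down(yaw+k*np.pi))
        if q is not None and abs(q[5])<2.6: c.append((abs(np.array(q)-telemetry.current_joints()).max(),k))
    k=min(c)[1]; r.move_to(list(p),down(yaw+k*np.pi)); return down(yaw+k*np.pi)
def bar(th):
    return jw(0.1-0.165*np.cos(th),0,0.062+0.165*np.sin(th)+0.006)
E
python3 - <<'E'
from h import *
gripper_to(0.06)
go(bar(0)+[0,0,.12],JY)
r.move_l(list(bar(0)+[0,0,.03]),vel=.15)
print(r.move_l(list(bar(0)),vel=.05,guard=8),telemetry.current_ee_pos())
gripper_to(0.0,25); print('open',telemetry.current_opening(),telemetry.current_wrist_force())
for th in np.linspace(0,1.85,11)[1:]:
    g=r.move_l(list(bar(th)),vel=.1,guard=30); print(round(th,2),g,telemetry.current_wrist_force().round(1),round(telemetry.current_opening(),4))
    if g: break
save('side','s1',(230,430,180,350),3); print(telemetry.current_t())
E
```

```text
False [0.45515267 0.13064477 0.06792873]
open 0.00025992885047958984 [-0.33399468 -0.78249114  0.61986675]
0.18 False [0.7 0.5 0.1] 0.0006
0.37 False [-0.   0.1  0.1] 0.0004
0.55 False [-0.3  1.  -0.4] 0.0005
0.74 False [0.1 0.5 0.3] 0.0005
0.92 False [ 0.2 -0.1  0.5] 0.0008
1.11 False [ 0.6  0.1 -0.1] 0.0007
1.3 False [-0.   0.6 -0.3] 0.0004
1.48 False [-0.2 -0.1 -0.1] 0.0005
1.66 False [0.3 1.  0.2] 0.0002
1.85 False [ 0.3 -0.   0.2] 0.0005
10.4833
```

View pics/s1.png

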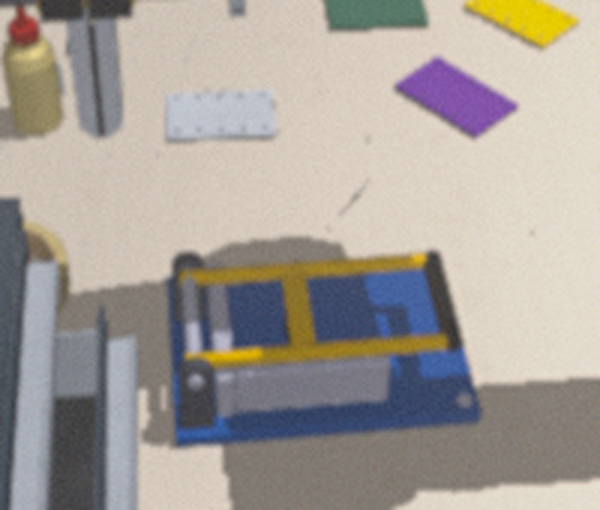

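Run:
```python
from h import *
for c in('top','side'):
    vision.snapshot(c)
    for t in('clamp_bar','jig_corner'): print(c,t,[(np.round(d['at'],3).tolist(),round(d['score'],2)) for d in models.mark_of(t,c)])
print(telemetry.current_tool_rot(),telemetry.current_ee_pos(),bar(1.85))
```

```text
top clamp_bar [([0.451, 0.127, 0.063], 0.74)]
top jig_corner [([0.591, 0.163, 0.013], 0.98)]
side clamp_bar [([0.456, 0.133, 0.061], 0.68)]
side jig_corner [([0.593, 0.166, 0.009], 0.85)]
[8.48737433e-05 6.91353529e-01 7.22516625e-01 1.28064775e-04] [0.66504966 0.13993273 0.2269609 ] [0.6653316  0.13989872 0.22661041]
```

Frame is still down with its bar at crop (440,300), so the fingers missed it. I'll retry with a look at close.

Run:
```python
from h import *
gripper_to(0.06); print(telemetry.current_opening())
go(bar(0)+[0,0,.12],JY)
r.move_l(list(bar(0)+[0,0,.03]),vel=.15)
print(r.move_l(list(bar(0)+[0,0,-.002]),vel=.05,guard=8),telemetry.current_ee_pos(),telemetry.current_opening(),telemetry.current_wrist_force())
a=save('side','s2',(230,430,180,350),3)
gripper_to(0.0,25); print('open',telemetry.current_opening(),telemetry.current_finger_force())
a=save('top','t2',(170,300,130,280),4)
```

```text
0.06014212464857346
False [0.4551858  0.13067103 0.06598855] 0.05979909158743811 [-0.15632407 -0.95010667  0.05365547]
open -0.00016309832336378646 0.0
```

View pics/s2.png

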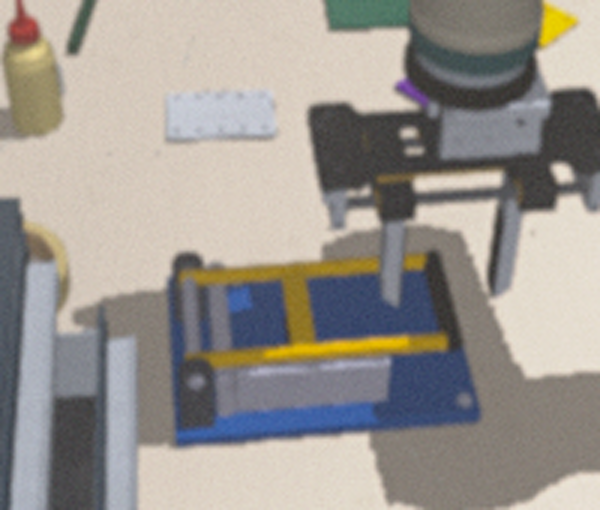

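The fingers straddle the bar: tips at crop (390,305) and (495,290), bar at (445,300). They look too high. I'll check this against the projection.

Run:
```python
from h import *
f=lambda p:((w2px('side',p)[0]-[230,180])*3).round()
e=np.array(telemetry.current_ee_pos())
for dz in(-.025,0,.02,.04):
  for s in(-1,1): print('tip',dz,s,f(e+[s*.036,0,dz]))
for y in(-31,0,31): print('bar',f(jw(-.065,y/1000,.062)))
print('corner',f(jw(.075,.028,.012)),'base front-left',f(jw(-.085,.055,.012)),'front-right',f(jw(-.085,-.085,.012)),'back-left',f(jw(.115,.055,.012)))
```

```text
tip -0.025 -1 [491. 316.]
tip -0.025 1 [384. 321.]
tip 0 -1 [495. 291.]
tip 0 1 [386. 295.]
tip 0.02 -1 [498. 270.]
tip 0.02 1 [388. 274.]
tip 0.04 -1 [501. 249.]
tip 0.04 1 [389. 253.]
bar [431. 262.]
bar [440. 297.]
bar [449. 334.]
corner [232. 396.] base front-left [480. 411.] front-right [439. 253.] back-left [173. 435.]
```

View pics/t2.png

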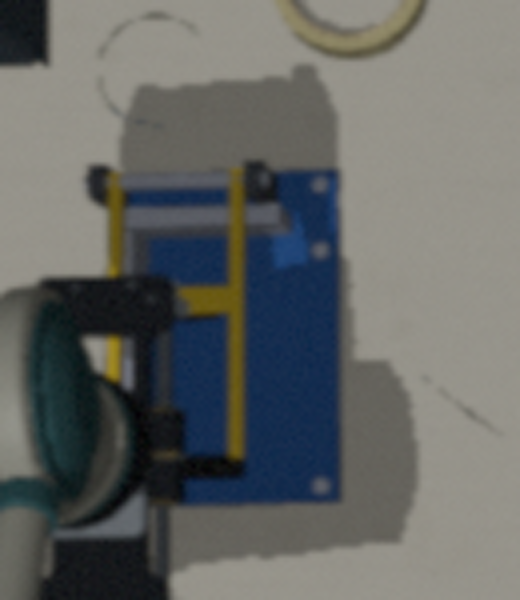

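Run:
```python
from h import *
e=np.array(telemetry.current_ee_pos())
r.move_l(list(e+[0,0,.08]),vel=.2)
go([.40,.02,.08],JY)
print(r.move_l([.40,.02,.004],vel=.04,guard=4),telemetry.current_ee_pos(),telemetry.current_wrist_force(),telemetry.current_t())
save('side','s3',(280,500,130,300),3)
f=lambda p:((w2px('side',p)[0]-[280,130])*3).round()
e=np.array(telemetry.current_ee_pos()); print(f(e-[0,0,.025]),f(e))
r.move_l([.40,.02,.1],vel=.2)
```

```text
False [0.4001534  0.01998405 0.00414288] [ 0.26284038  0.2466164  -0.47641214] 18.525
[332. 407.] [335. 384.]
```

View pics/s3.png

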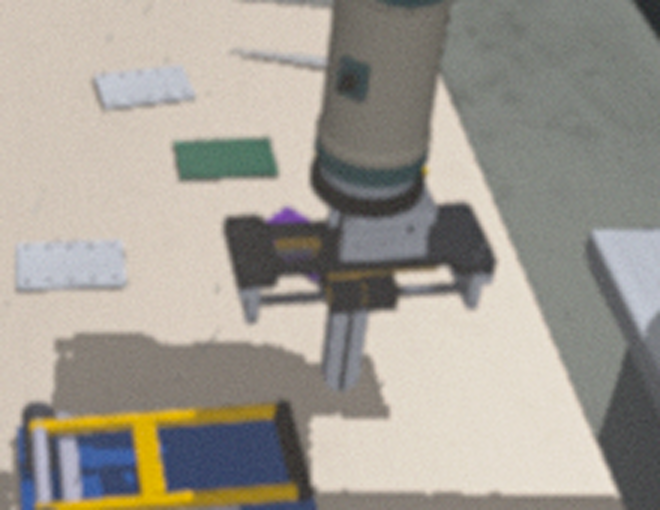

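Surprising: the reported TCP is at z=0.004 with no contact, and the visible tip is at crop (340,390), which is about TCP height. So there's an unadvertised offset, and I'll find it by touch.

Run:
```python
from h import *
r.move_l([.40,.02,.012],vel=.15)
print(r.move_l([.40,.02,-.025],vel=.03,guard=4),telemetry.current_ee_pos(),telemetry.current_wrist_force(),telemetry.current_opening())
r.move_l([.40,.02,.03],vel=.2)
gripper_to(.07)
r.move_l([.40,.02,.012],vel=.15)
print(r.move_l([.40,.02,-.025],vel=.03,guard=4),telemetry.current_ee_pos(),telemetry.current_wrist_force(),telemetry.current_opening())
r.move_l([.40,.02,.1],vel=.2)
```

```text
True [ 0.40009283  0.01998606 -0.00456077] [-0.4082438   0.77204356  6.65440245] 0.00041660489346060406
True [ 0.40008846  0.01999616 -0.00456655] [-0.13839114 -0.15381321  6.75866701] 0.06990455483143096
```

Contact comes at reported TCP z = -0.0045, with fingers open or closed. So the fingertips are really 4.5 mm above the reported TCP, and I'll use that measured offset. Frame again.

```bash
cat >> h.py <<'E'
TIP=-0.0043   # reported TCP z minus true fingertip z (measured by touch)
def bar(th):
    return jw(0.1-0.165*np.cos(th),0,0.062+0.165*np.sin(th)-0.019+TIP)
E
python3 - <<'E'
from h import *
gripper_to(0.06)
go(bar(0)+[0,0,.10],JY)
r.move_l(list(bar(0)+[0,0,.03]),vel=.2)
print(r.move_l(list(bar(0)),vel=.05,guard=8))
gripper_to(0.0,25); o=telemetry.current_opening();print('open',o,telemetry.current_finger_force())
if o>.008:
  for th in np.linspace(0,1.85,11)[1:]:
    g=r.move_l(list(bar(th)),vel=.1,guard=30); print(round(th,2),g,telemetry.current_wrist_force().round(1),round(telemetry.current_opening(),4))
    if g: break
print(telemetry.current_t())
E
```

```text
False
open 0.01324601064855257 24.999616742134094
0.18 False [ 2.   0.7 -2.6] 0.0129
0.37 False [-0.4  0.6 -2.5] 0.0128
0.55 False [-4.8 -0.5 -0.1] 0.0129
0.74 False [-10.3   0.7   5.4] 0.0134
0.92 False [-14.4  -0.7  13.7] 0.0133
1.11 False [-13.   -0.1  18.5] 0.0135
1.3 False [-5.7 -0.2 13.6] 0.0133
1.48 False [-2.9  0.9  5.6] 0.0128
1.66 False [0.  0.4 5.4] 0.0137
1.85 False [1.1 2.6 1.6] 0.0134
31.3333
```

Run:
```python
from h import *
gripper_to(0.06)
p=bar(1.85); r.move_l(list(p+[0,0,.08]),vel=.2)
go([.45,-.10,.2],0)
vision.snapshot('side'); print([(np.round(d['at'],3).tolist(),round(d['score'],2)) for d in models.mark_of('clamp_bar','side')])
save('top','t4',(170,300,130,280),4)
for t in('clamp_bar','jig_corner'): print(t,[(np.round(d['at'],3).tolist(),round(d['score'],2)) for d in models.mark_of(t,'top')])
for th in(1.7,1.85,1.95): print(th,jw(.1-.165*np.cos(th),0,.062+.165*np.sin(th)).round(3))
for p in plates(): print(p['c'].round(4),p['rc'].round(4),np.round(p['wh']),round(p['yaw'],3),p['col'])
print(telemetry.current_t())
# project jig model
for P in [(-85,-85,12),(-85,55,12),(115,-85,12),(75,28,52),(75,28,12),(-25,28,52),(75,-58,52)]: print(P,((w2px('top',jw(P[0]/1e3,P[1]/1e3,P[2]/1e3))[0]-[170,130])*4+1.5).round())
```

```text
[([0.682, 0.143, 0.212], 0.71)]
clamp_bar [([0.676, 0.14, 0.219], 0.96)]
jig_corner [([0.594, 0.165, 0.018], 0.97)]
1.7 [0.641 0.139 0.226]
1.85 [0.665 0.14  0.221]
1.95 [0.681 0.141 0.215]
[ 0.3199 -0.2602] [ 0.3192 -0.2602] [58. 93.] -0.828 [174. 160.  48.]
[ 0.6025 -0.1353] [ 0.5951 -0.1311] [58. 90.] 0.019 [ 99. 104. 107.]
[ 0.3922 -0.1691] [ 0.3913 -0.1673] [21. 64.] -0.767 [ 96.  55. 130.]
[ 0.4517 -0.2725] [ 0.4522 -0.2721] [59. 89.] 0.027 [47. 87. 72.]
[ 0.5174 -0.3936] [ 0.5175 -0.3936] [57. 90.] 0.159 [144. 150. 154.]
34.3583
(-85, -85, 12) [336. 502.]
(-85, 55, 12) [ 99. 506.]
(115, -85, 12) [336. 168.]
(75, 28, 52) [131. 226.]
(75, 28, 12) [149. 237.]
(-25, 28, 52) [129. 398.]
(75, -58, 52) [279. 223.]
```

View pics/t4.png

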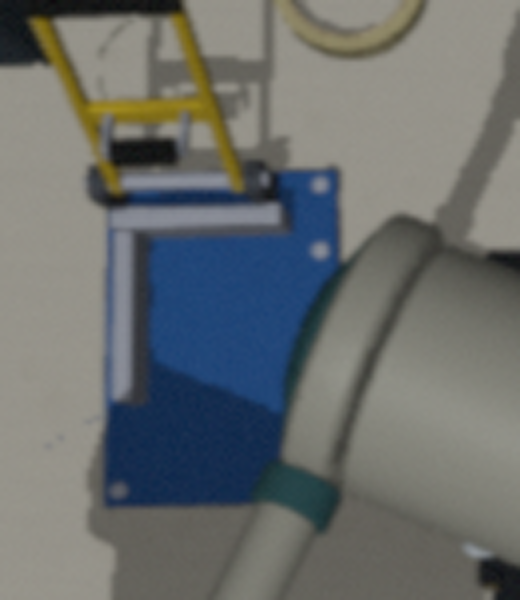

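Frame fully back: bar at the top of the crop, networks put it at about 1.95 rad. Both stops clear at crop (200,217) and (122,315), jig model agrees within about 2 mm. Now the first plate.

```bash
cat >> h.py <<'E'
def good():
    out=[]
    for p in plates():
        R_,G,B=p['col']; bare=max(p['col'])-min(p['col'])<25; green=G>R_+15 and G>B
        j=wj(p['c'])
        injig=-.09<j[0]<.12 and -.09<j[1]<.06
        if (bare or green) and not injig and p['wh'][0]>45: p['k']='bare' if bare else 'green'; out.append(p)
    return out
def pick(near):
    g=good(); print([(p['k'],p['rc'].round(3).tolist(),np.round(p['wh']),round(p['yaw'],2)) for p in g])
    p=min(g,key=lambda p:np.hypot(*(p['rc']-near))); c=p['rc']; a=p['yaw']+np.pi/2
    gripper_to(.08)
    go([*c,.10],a); r.move_l([*c,.02],vel=.2)
    print('down',r.move_l([*c,.001+TIP],vel=.05,guard=6))
    gripper_to(0,20); print('grip',telemetry.current_opening(),telemetry.current_finger_force())
    r.move_l([*c,.13],vel=.2); print('lift',telemetry.current_opening(),telemetry.current_finger_force())
def place(k,x=.022,y=-.024):
    z=.012+.006*k+.0015+TIP; t=jw(x,y)
    go([t[0],t[1],.13],JY+np.pi/2)
    print('over',telemetry.current_opening(),telemetry.current_finger_force())
    if telemetry.current_opening()<.05: print('LOST'); return
    r.move_l([t[0],t[1],z+.015],vel=.2)
    print('low',r.move_l([t[0],t[1],z],vel=.04,guard=6),telemetry.current_ee_pos()[2]-z,telemetry.current_opening())
    gripper_to(.068); r.move_l([t[0],t[1],.13],vel=.2)
    print('t',telemetry.current_t())
E
python3 - <<'E'
from h import *
pick([.597,-.132]); place(0)
go([.45,-.05,.15],JY+np.pi/2)
save('top','t5',(170,370,130,280),4)
E
```

```text
[('green', [0.451, -0.272], array([58., 86.]), np.float64(0.03)), ('bare', [0.518, -0.394], array([57., 90.]), np.float64(0.16)), ('bare', [0.595, -0.133], array([53., 90.]), np.float64(0.02))]
down False
grip 0.05569735193175612 19.99996930360794
lift 0.05564864666440053 19.999778866767883
over 0.05520772981273085 19.999756515026093
low False -5.835048679801724e-05 0.0557244869189258
t 42.2333
```

View pics/t5.png

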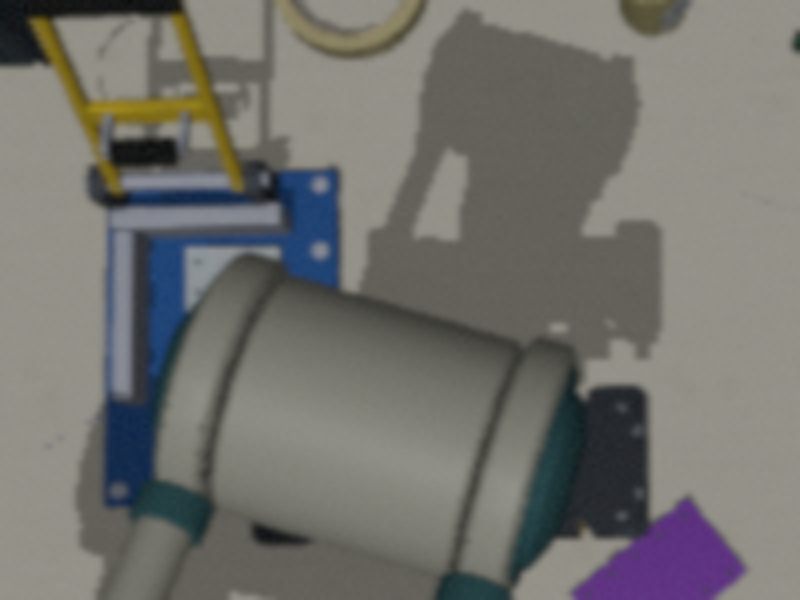

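The first plate lies square in the jig (far edge at crop (183–281,247)), with the arm covering the rest. Now the next two.

Run:
```python
from h import *
go([.55,-.15,.2],JY+np.pi/2) 
pick([.451,-.272]); place(1)
g=telemetry.current_opening()
t=jw(.022,-.024); 
pick([.518,-.394]); place(2)
go([.40,-.35,.2],JY+np.pi/2)
save('top','t6',(170,490,100,340),2.5)
save('side','s6',(230,430,180,350),3)
```

```text
[('bare', [0.518, -0.393], array([57., 90.]), np.float64(0.15))]
down False
grip 0.055581758528696186 19.999161064624786
lift 0.05529282802187371 19.99913603067398
over 0.05565415961568048 19.999094009399414
low False -5.928307788286881e-05 0.05552580949227778
t 51.925
[('green', [0.451, -0.273], array([56., 86.]), np.float64(0.02)), ('bare', [0.758, 0.05], array([97., 99.]), np.float64(0.02))]
down False
grip 0.05519694568538308 20.000021159648895
lift 0.055537903285592834 19.99973237514496
over 0.05603190470705381 19.999745786190033
low False -5.9669571081274325e-05 0.05562722772254533
t 60.1417
```

View pics/t6.png

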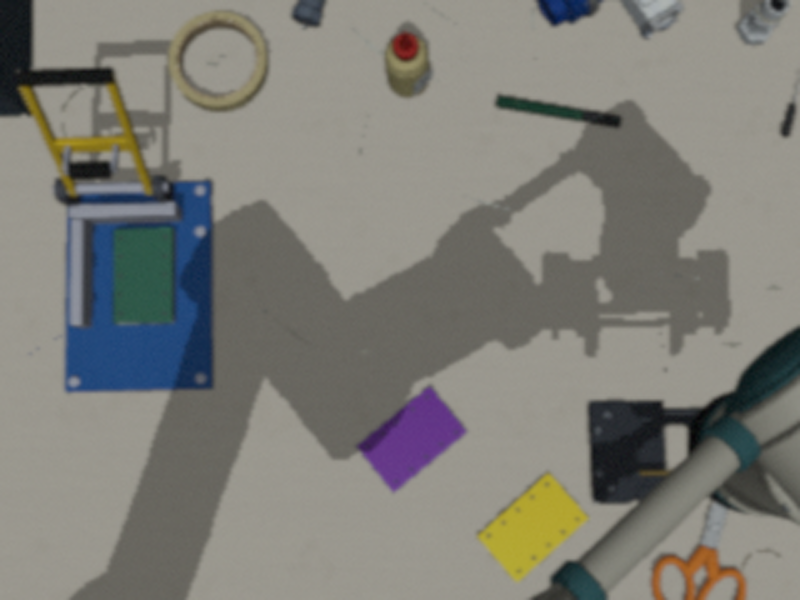

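All three are stacked neatly in the jig with green on top, crop (145,275). The decoys and bystanders haven't moved. Now tap the stack against both stops.

```bash
cat >> h.py <<'E'
ZP=.012+.0015+TIP
def pushy(y0,gd=5,x=.03):
    gripper_to(0,20); s=jw(x,y0); go([*s[:2],.13],JY+np.pi/2); r.move_l([*s[:2],ZP],vel=.15)
    e=jw(x,-.032); g=r.move_l([*e[:2],ZP],vel=.02,guard=gd); r.hold(.2)
    p=telemetry.current_ee_pos(); print('y',g,wj(p).round(4),telemetry.current_wrist_force().round(1))
    b=jw(x,wj(p)[1]-.012); r.move_l([*b[:2],ZP],vel=.1); r.move_l([*b[:2],.13],vel=.25)
def pushx(x0,gd=5,y=-.004):
    gripper_to(.024,20); s=jw(x0,y); go([*s[:2],.13],JY+np.pi/2); r.move_l([*s[:2],ZP],vel=.15)
    e=jw(-.014,y); g=r.move_l([*e[:2],ZP],vel=.02,guard=gd); r.hold(.2)
    p=telemetry.current_ee_pos(); print('x',g,wj(p).round(4),telemetry.current_wrist_force().round(1))
    b=jw(wj(p)[0]-.012,y); r.move_l([*b[:2],ZP],vel=.1); r.move_l([*b[:2],.13],vel=.25)
E
python3 - <<'E'
from h import *
pushy(-.074,5,.024)
pushx(-.044)
pushy(-.052); pushx(-.035)
print(telemetry.current_t())
go([.40,-.35,.2],JY+np.pi/2)
save('top','t7',(190,270,150,260),6)
save('side','s7',(290,420,250,340),6)
a=cv2.imread('pics/t7.png');b=cv2.imread('pics/s7.png')
h=500;a=cv2.resize(a,(int(a.shape[1]*h/a.shape[0]),h));b=cv2.resize(b,(430,int(b.shape[0]*430/b.shape[1])));c=np.zeros((h,a.shape[1]+430,3),np.uint8);c[:,:a.shape[1]]=a;c[:b.shape[0],a.shape[1]:]=b;cv2.imwrite('pics/c7.png',c)
E
```

```text
y True [ 0.0238 -0.0415] [-0.2 -0.1  1.4]
x True [-0.0263 -0.0041] [-0.3 -0.2  0.4]
y True [ 0.03   -0.0412] [0.9 0.2 1.8]
x True [-0.0255 -0.0041] [-0.4  0.4 -0.2]
79.7583
```

View pics/c7.png

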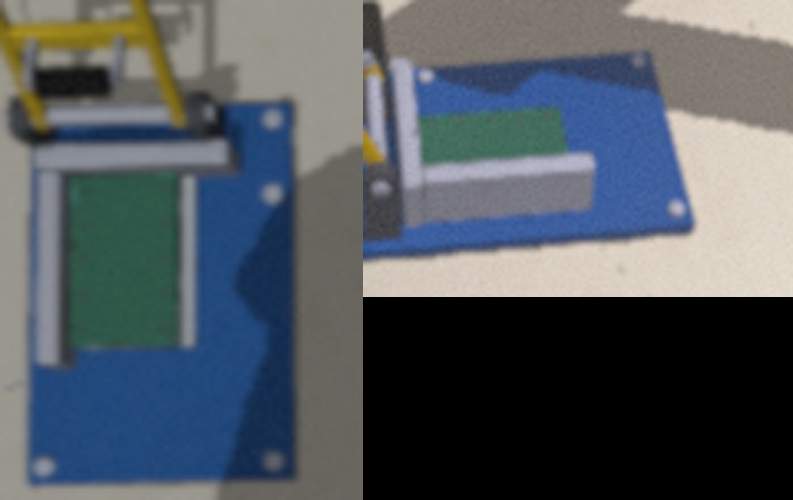

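The front edges look flush, but a bare plate sticks out past the green one on the right (crop x 180–196). Quantifying.

Run:
```python
from h import *
im=cv2.imread('pics/t7.png')
im=im[:,:,::-1].astype(int)
# rows in crop of t7 (6x, offset 190,150)
for y in(180+80,180+130,):
    row=im[y-12:y+13].mean(0).astype(int); print(y,[(x,*row[x]) for x in range(60,282,6)])
s=6
for c,r_,z in((237,330,.030),(258,330,.024),(258,330,.018),(258,330,.012)):
    print(c,z,wj(px2w('top',[190+c/s,150+r_/s],z)[0]).round(4))
```

```text
260 [(60, np.int64(137), np.int64(141), np.int64(151)), (66, np.int64(137), np.int64(141), np.int64(151)), (72, np.int64(128), np.int64(131), np.int64(141)), (78, np.int64(100), np.int64(103), np.int64(111)), (84, np.int64(68), np.int64(71), np.int64(76)), (90, np.int64(54), np.int64(72), np.int64(68)), (96, np.int64(52), np.int64(90), np.int64(78)), (102, np.int64(50), np.int64(92), np.int64(78)), (108, np.int64(47), np.int64(84), np.int64(72)), (114, np.int64(45), np.int64(82), np.int64(70)), (120, np.int64(45), np.int64(84), np.int64(70)), (126, np.int64(45), np.int64(86), np.int64(71)), (132, np.int64(46), np.int64(87), np.int64(72)), (138, np.int64(45), np.int64(86), np.int64(71)), (144, np.int64(45), np.int64(86), np.int64(72)), (150, np.int64(47), np.int64(87), np.int64(72)), (156, np.int64(47), np.int64(88), np.int64(73)), (162, np.int64(47), np.int64(87), np.int64(72)), (168, np.int64(46), np.int64(87), np.int64(72)), (174, np.int64(46), np.int64(87), np.int64(72)), (180, np.int64(45), np.int64(87), np.int64(72)), (186, np.int64(46), np.int64(87), np.int64(73)), (192, np.int
[... 1979 characters left out ...]
nt64(46), np.int64(87), np.int64(72)), (216, np.int64(47), np.int64(87), np.int64(72)), (222, np.int64(48), np.int64(87), np.int64(73)), (228, np.int64(42), np.int64(78), np.int64(65)), (234, np.int64(52), np.int64(72), np.int64(67)), (240, np.int64(93), np.int64(99), np.int64(101)), (246, np.int64(130), np.int64(136), np.int64(140)), (252, np.int64(133), np.int64(141), np.int64(148)), (258, np.int64(93), np.int64(108), np.int64(130)), (264, np.int64(48), np.int64(77), np.int64(120)), (270, np.int64(33), np.int64(71), np.int64(121)), (276, np.int64(33), np.int64(71), np.int64(121))]
237 0.03 [ 0.0325 -0.0309]
258 0.024 [ 0.0332 -0.038 ]
258 0.018 [ 0.034  -0.0368]
258 0.012 [ 0.0348 -0.0356]
```

The lower plate or plates protrude about 6 mm, so the fingertip may have passed above them. I'll touch the jig base to check the tip height there.

Run:
```python
from h import *
gripper_to(0,20)
for x,y in((.03,-.070),):
    s=jw(x,y); go([*s[:2],.08],JY+np.pi/2); r.move_l([*s[:2],.025],vel=.2)
    print(r.move_l([*s[:2],-.02],vel=.03,guard=4),telemetry.current_ee_pos(),telemetry.current_ee_pos()[2]-.012-TIP,ZP)
    r.move_l([*s[:2],.025],vel=.2)
    gripper_to(.02)
    print(r.move_l([*s[:2],-.02],vel=.03,guard=4),telemetry.current_ee_pos()[2]-.012-TIP,telemetry.current_opening())
    save('side','s8',(300,400,220,320),6)
    r.move_l([*s[:2],.1],vel=.2)
```

```text
True [0.55303101 0.06494409 0.00747762] -0.00022237571320267262 0.0092
True -0.00021775765728974765 0.020166581622653237
```

View pics/s8.png

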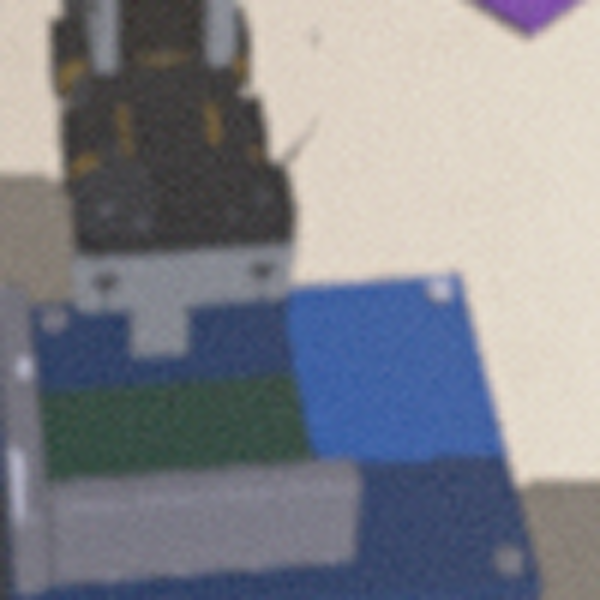

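The tip height is right, and the finger (crop (160,330)) keeps its width seen from this side. So it must taper in thickness, and its sloped back pushed the upper plate further. I'll redo the y-tap with the straight side face, keeping the body clear of the raised roller.

```bash
cat >> h.py <<'E'
def pushy(y0,gd=5,x=0.0,op=.047):
    gripper_to(op,20); s=jw(x,y0); go([*s[:2],.13],JY); r.move_l([*s[:2],ZP],vel=.15)
    e=jw(x,-.026); g=r.move_l([*e[:2],ZP],vel=.02,guard=gd); r.hold(.2)
    p=telemetry.current_ee_pos(); print('y',g,wj(p).round(4),telemetry.current_wrist_force().round(1))
    b=jw(x,wj(p)[1]-.012); r.move_l([*b[:2],ZP],vel=.1); r.move_l([*b[:2],.13],vel=.25)
E
python3 - <<'E'
from h import *
pushy(-.058); pushx(-.036); pushy(-.05); pushx(-.036)
print(telemetry.current_t())
go([.40,-.35,.2],JY+np.pi/2)
im=save('top','t9',(190,270,150,260),7)
for rr in(193,205,215): print(im[rr-2:rr+3,224:238].mean(0).astype(int).tolist())
E
```

```text
y True [-0.0008 -0.0384] [0.3 0.3 0.7]
x True [-0.0256 -0.0041] [-0.5  0.6 -0. ]
y True [-0.0004 -0.0384] [ 0.  -0.5  0.5]
x True [-0.0256 -0.0041] [-0.   0.3 -0.1]
106.3167
[[46, 86, 73], [48, 85, 73], [49, 85, 72], [45, 84, 70], [42, 75, 63], [44, 62, 66], [46, 64, 93], [38, 69, 115], [34, 71, 121], [34, 71, 122], [32, 71, 121], [34, 71, 121], [34, 71, 121], [32, 70, 121]]
[[47, 86, 72], [48, 84, 71], [48, 85, 72], [45, 83, 69], [42, 74, 63], [44, 62, 66], [48, 66, 96], [39, 71, 118], [34, 72, 123], [33, 72, 123], [34, 72, 123], [33, 72, 123], [34, 73, 123], [35, 73, 124]]
[[47, 87, 73], [48, 85, 72], [49, 85, 73], [47, 85, 72], [47, 77, 67], [48, 65, 64], [47, 60, 80], [34, 61, 102], [33, 70, 119], [35, 73, 124], [34, 73, 124], [35, 73, 124], [34, 72, 123], [36, 73, 124]]
```

```bash
python3 -c "
import cv2;a=cv2.imread('pics/t9.png');cv2.imwrite('pics/t9b.png',a[60:660,:])"
```

```text
(no output)
```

View pics/t9b.png

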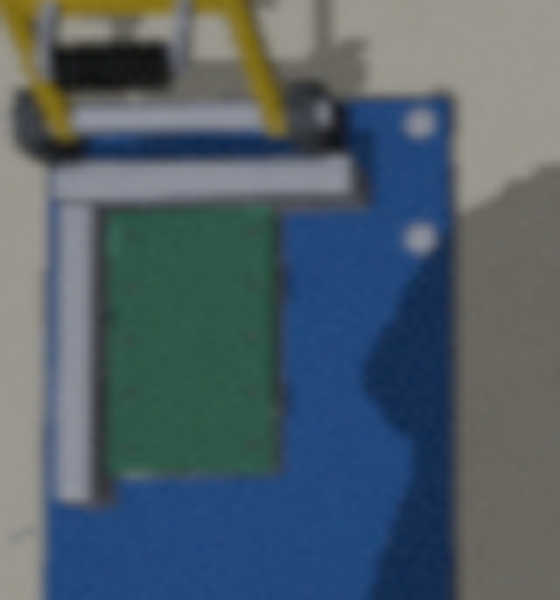

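Now flush: the protruding strip is gone, and the green plate sits square in the corner (crop 105–280 × 205–472). Checked with the frame open. Swing the frame down.

Run:
```python
from h import *
gripper_to(0.06)
p=bar(1.94); go(p+[0,0,.10],JY); r.move_l(list(p+[0,0,.03]),vel=.2)
print(r.move_l(list(p),vel=.05,guard=8))
gripper_to(0,25); o=telemetry.current_opening(); print('open',o)
if o>.008:
  for th in list(np.linspace(1.94,.2,11)[1:])+[.13]:
    g=r.move_l(list(bar(th)),vel=.1,guard=35); print(round(th,2),g,telemetry.current_wrist_force().round(1),round(telemetry.current_opening(),4))
    if g: break
  else:
    print('final',r.move_l(list(bar(.02)),vel=.02,guard=5),telemetry.current_ee_pos()[2]-bar(0)[2],telemetry.current_wrist_force())
print(telemetry.current_t())
```

```text
False
open 0.013200145805921559
1.77 False [2.5 0.1 4.5] 0.0135
1.59 False [ 0.5 -0.9  9.1] 0.0133
1.42 False [-0.8 -0.9  8.3] 0.0135
1.24 False [-1.5 -0.   7.2] 0.0132
1.07 False [-2.  -0.9  2.2] 0.0131
0.9 False [ 0.   0.9 -1.7] 0.0133
0.72 False [ 1.9  0.2 -2.2] 0.013
0.55 False [ 4.4 -0.1 -3.7] 0.0132
0.37 False [ 5.1  0.4 -3. ] 0.0132
0.2 False [ 4.   1.1 -3. ] 0.0134
0.13 False [ 4.   1.6 -2.7] 0.0133
final True 0.005239280375666802 [-0.86698241  0.24439482  3.17727426]
118.4417
```

Contact came at about 0.03–0.04 rad, as expected for three plates. Release, retreat and check.

Run:
```python
from h import *
gripper_to(.05); p=np.array(telemetry.current_ee_pos()); r.move_l(list(p+[0,0,.13]),vel=.15)
go([.40,-.35,.25],JY+np.pi/2); r.hold(.5)
im=save('top','t10',(190,270,150,260),5); im2=save('side','s10',(290,420,230,340),4)
a=cv2.imread('pics/t10.png');b=cv2.imread('pics/s10.png')[:,:400]
c=np.zeros((550,800,3),np.uint8);c[:,:400]=a;c[:b.shape[0],400:400+b.shape[1]]=b;cv2.imwrite('pics/c10.png',c)
for cm in('side','top'):
    print([(np.round(d['at'],3).tolist(),round(d['score'],2)) for d in models.mark_of('clamp_bar',cm)])
print(telemetry.current_t())
```

```text
[([0.454, 0.13, 0.068], 0.86)]
[([0.45, 0.129, 0.07], 0.63)]
122.6833
```

View pics/c10.png

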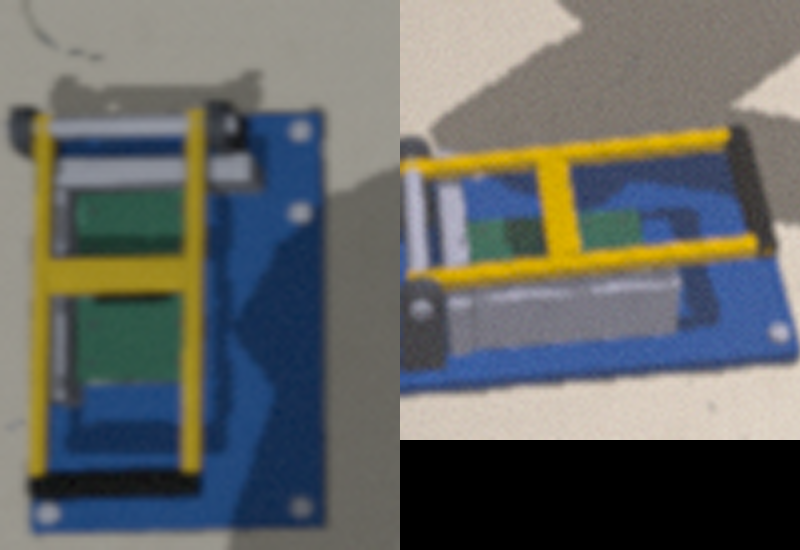

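The frame is down with its roller on the stack (bar z about 0.069), the stack is in the corner, and no bare edge is showing. Handing in.

```bash
python3 -c "
from h import *
print(r.sign_off())"
```

```text
the job is handed in; nothing more can be done
None
```

The job is handed in: all three plates on the table are stacked flush against both stops, checked square by camera with the frame open, and the frame is down with its roller on the stack; I did not touch the oil bottle, tape, marker or the purple and yellow look-alikes.

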